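Slide a scrapped plaster model through the spring flap of the bench waste box

TASK

Throw away the scrapped plaster model lying on the ledge of the bench waste box: push the box's spring flap open with one finger and, while that finger holds the flap open, push the model off the ledge and in through the opening with the other finger, keeping the flap held until the model has dropped inside. Slide the model along the ledge, do not pinch or lift it, and do not use it to shove the flap. Then draw back so that the flap springs shut, leaving the tin on the ledge and the other things on the bench where they are.

Things in the scene. Friction and masses are not known exactly. Their poses are not given: they have to be found in the camera images.
- waste_box: Sheet-steel bench waste box, fixed; 270 wide (y), 255 deep (x), 130 high in front, 176 at the back, 4 mm walls, hollow. Origin on the bench under point mouth. +x points from the ledge in under the flap (the way to push), y along the ledge, z up; turned at most 0.25 rad from the robot's axes. Ledge x -115 to 0, flap x 0 to 80, flat hood x 80 to 140 mm. A drawer handle sticks out 26 in front, 75 up.
- mouth (a point): Middle of the ledge's inner edge, at the level of the ledge's top (130 mm above the bench), where the opening begins; axes as the box's. The ledge is flat, 115 long (x), open in front, with 8 mm high rims only along its two ends (y = +-131 to +-135).
- flap (a joint): Angle of the spring flap (256 wide, 3 thick): 0 shut, sloping up 30 degrees from lip to hinge; grows as it swings inward and down, stop at 1.0 rad. Pressing it down or pushing it in +x anywhere opens it; the spring (0.14 N m shut, 0.24 at 0.6 rad) shuts it when let go. A vertical finger with its tip 8 mm over ledge level opens it about 0.3 rad when 47 mm past the ledge, 0.6 at 63.
- flap_hinge (a point): Middle of the flap's hinge line: 80 mm in +x from mouth and 45 mm above it; the line runs along the box's y. Axes turn with the flap.
- flap_lip (a point): Middle of the flap's free lower edge, 88 mm from the hinge; shut, it lies 3 mm beyond the ledge's inner edge, level with the ledge to 2 mm.
- model: Scrapped plaster model of front teeth: D-shaped base 44 wide (y), 36 long (x), 14 high, with an arc of teeth, 26 high in all; about 65 g. Origin under its middle; flat heel (towards the robot) at x = -17 mm, round front at +19; turned at most 0.25 rad from the box. It lies 35 to 55 mm short of the ledge's inner edge, 40 to 95 mm left or right of the ledge's middle.
- tin: Bystander: small round brass tin, 40 across, 28 high, on the ledge in the half away from the model, its middle at least 110 mm from the model's. Origin under its middle.
- arch_model: Bystander: good full-arch plaster model on a black base plate, 66 wide, 66 long, 37 high, on the bench to one side. Origin under its middle.
- bottle: Bystander: white bottle, 52 across, 120 high, upright on the bench to one side. Origin under its middle.
- bowl: Bystander: dark rubber mixing bowl, 110 across, 65 high, on the bench to one side. Origin under its middle.
Mind the look-alikes: they are no part of the job. Leave any pink look-alike of the model alone.

How it is judged:
By the outcome, as a careful person would: the job done as asked, in the order asked, and still so for the second after the job is handed in, with the robot touching nothing.
It also fails if it takes over 35 s, if anything falls off the work surface, if the arm or the gripper's body presses on something with over 40 N, if the wrist force passes 120 N, or if a joint passes its speed limit or range.

ROBOT

A 7-joint arm with a two-finger parallel gripper is mounted at the origin on the work surface. World frame = base frame: x ahead of the robot, y to its left, z up, the work surface at z = 0. Lengths are in m, angles in rad, forces in N, time in s.
With the tool pointing down it reaches from about 0.425 to 0.875 m from the base axis. Payload 4.7 kg.
Tool frame: the origin (TCP) lies at the centre of the arm's flange, where the gripper is bolted on; the fingertips stand 182 mm ahead of it and the grasp point (between the pads) lies ahead of it (ctrl.hold_point_z is the z of the grasp point in the tool frame, in m); z points along the fingers, y is the direction in which the jaws open and shut (so a half turn about z gives the same grasp; the last joint's range is limited). The gripper opens to 87 mm and grips with 3 to 60 N. Pads are 19 mm wide; open, the fingers measure 117 mm over their backs; the gripper's body (75 mm by 190 mm) begins 51 mm behind the grasp point.
Start: joints at [-1.185, 0.321, -0.07, 1.45, 0.023, 1.371, -0.057], TCP at [0.236, 0.606, 0.405] pointing down, gripper open.
Joint ranges: [-2.86, 2.86], [-0.3, 2.09], [-1.38, 1.24], [0.06, 2.45], [-1.56, 4.7], [0.09, 2.05], [-2.69, 2.69]. Speed limits (rad/s): [2.57, 2.57, 3.14, 3.14, 3.14, 3.14, 3.14].

INTERFACE

Orientations are given as a rotation vector (axis times angle).
In Python, from bench import get_state, imaging, workorder, ctrl gives the robot as it stands.
- The arm moves only by the tool step_arm, never from a script. Its argument "increments" is a list of rows, each an object of numbers: "claw": the opening, from 0 (shut) to 1 (fully open); "tx", "ty", "tz": the shift along the tool's x, y, z in m; "spin": the turn about the tool's z in degrees. A call has 1 to 8 rows; each row is the pose to reach, as a shift and turn from the pose commanded when the call began, along the tool's axes at that moment; what a row does not reach only later rows make up. A row lasts 1/12 s, in which the tool goes at most 41.7 mm and 7.16 degrees, less where a joint would pass 70% of its speed; a pose out of reach is approached as far as the arm can. A call with a gripper value outside its range is refused whole. The fingers move at their own pace and stop on an object; "force" is the grip in N (left out, the last holds). Time passes only in rows, so rows that repeat a pose let the fingers close. It gives the time, the measured TCP pose, the force and the opening at its end, in the units of the state.
- get_state(): the state, without advancing time (a new reading comes with each control period).
- imaging.get_image(name): name is "scene" or "top" or "wrist"; returns the picture (400x640x3 uint8, blue, green, red); there is no depth.
- imaging.camera_params(name): a dict with "intrinsics" (3x3 intrinsics, pixels), "camera_from_world" (4x4, takes a point from world to camera coordinates). Camera axes: x right, y down, z forward; pixel columns grow to the right and rows downward; lengths in m; the calibration is good to about 2 mm. A picture is of the moment at which its call begins: read the wrist's pose just before it. camera_params takes no time and is no camera call; for the wrist camera it gives the pose at the moment of the call.
- workorder.close_job(): hands the job in, once; it reports no verdict.
The state is a dict: "time": time; "joint_positions": joint angles; "qd": joint speeds; "joint_torque": joint torques, N m; "position": TCP position; "tool_rot": TCP orientation; "ft_force": force on the tool from outside, world axes, zero at the start; "torque": the same for the moment, N m; "grip_width": opening from 0.0 (shut) to 1.0 (fully open).
Only numpy, scipy, OpenCV 4.12 (cv2) and the standard library are available. Lean on these libraries where they do the work, as an engineer would, in place of code of your own. Each camera call takes 0.05 s, during which the arm holds its last target. There are 200 camera calls.

## Working session

There is one attempt and no reset: what is moved stays moved. The work goes in short steps, Python scripts to look and compute and a tool call to move; the robot and the scene stay as the last step left them, time stands still between calls to the robot, and variables do not carry over. Pictures are saved under pics/ and viewed, on a budget of 10 in all, crops included, one or two more only if the job needs it, and the job is handed in when it is done.

Besides the shell and the picture viewer there is one more tool, called as name([rows], argument=value, ...), one row to a line, values as JSON. step_arm: Moves the arm, as the interface text tells. Its arguments: {"type":"object","properties":{"increments":{"type":"array"},"force":{"type":"number"}},"required":["increments"]}

```bash
mkdir -p pics
python3 - <<'E'
from bench import get_state, imaging, ctrl
import cv2,numpy as np
s=get_state(); print(s['time'],s['position'],s['tool_rot'],s['grip_width'],ctrl.hold_point_z)
a=imaging.get_image('scene');b=imaging.get_image('top')
cv2.imwrite('pics/scene0.png',a);cv2.imwrite('pics/top0.png',b)
for n in('scene','top'):
  p=imaging.camera_params(n);print(n,np.round(p['intrinsics'],1).tolist(),np.round(p['camera_from_world'],3).tolist())
E
```

```text
0.0 [0.23608795 0.60538721 0.40362667] [-5.80518510e-01 -3.08721972e+00  3.05042546e-03] 0.998505127671083 0.1635
scene [[424.5, 0.0, 316.8], [0.0, 424.5, 200.8], [0.0, 0.0, 1.0]] [[0.762, 0.647, 0.014, -0.426], [0.477, -0.547, -0.688, -0.166], [-0.437, 0.531, -0.726, 1.611], [0.0, 0.0, 0.0, 1.0]]
top [[375.6, 0.0, 315.2], [0.0, 375.6, 199.3], [0.0, 0.0, 1.0]] [[-0.003, -1.0, 0.017, 0.004], [-0.99, 0.0, -0.141, 0.556], [0.141, -0.017, -0.99, 1.044], [0.0, 0.0, 0.0, 1.0]]
```

View pics/top0.png

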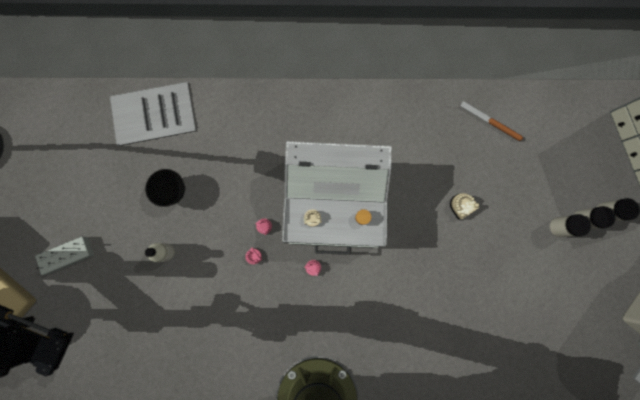

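View pics/scene0.png

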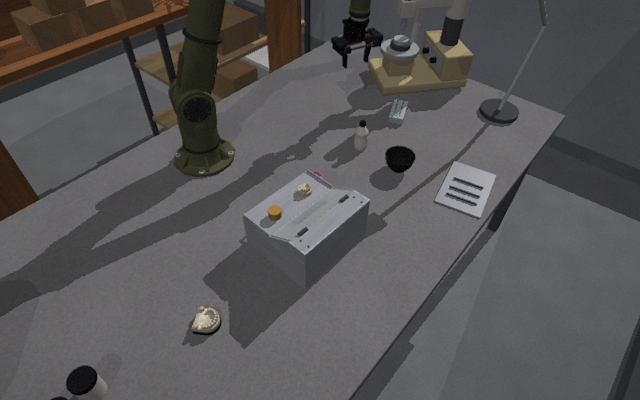

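Candidates: cream model on the ledge (top 313,218), pink look-alikes (264,227), (254,256), (314,268), and the full-arch model (465,206). By the description I choose the cream one on the ledge; next is a close crop to check it.

```bash
cat > h.py <<'E'
import numpy as np,cv2
from bench import imaging,get_state
def ray(uv,z,p):
    K=np.array(p['intrinsics']);T=np.array(p['camera_from_world']);R=T[:3,:3];c=-R.T@T[:3,3]
    uv=np.atleast_2d(uv).astype(float)
    d=(R.T@np.linalg.inv(K)@np.c_[uv,np.ones(len(uv))].T).T
    return c+d*((z-c[2])/d[:,2])[:,None]
def proj(P,p):
    K=np.array(p['intrinsics']);T=np.array(p['camera_from_world'])
    q=(T[:3,:3]@np.atleast_2d(P).T).T+T[:3,3];q=(K@q.T).T
    return q[:,:2]/q[:,2:]
E
python3 - <<'E'
from h import *
p=imaging.camera_params('top');b=cv2.imread('pics/top0.png')
cv2.imwrite('pics/crop0.png',cv2.resize(b[130:260,260:410],None,fx=5,fy=4.6,interpolation=cv2.INTER_CUBIC)[:598])
print(ray([[313,218],[363,217]],.145,p))
print(ray([[284,243],[386,246],[287,194],[388,199]],.13,p))
E
```

```text
[[ 0.49187633  0.01101516  0.145     ]
 [ 0.49434447 -0.11848882  0.145     ]]
[[ 0.42826147  0.08621712  0.13      ]
 [ 0.41993075 -0.17914964  0.13      ]
 [ 0.55696625  0.07946822  0.13      ]
 [ 0.5435805  -0.18809226  0.13      ]]
```

View pics/crop0.png

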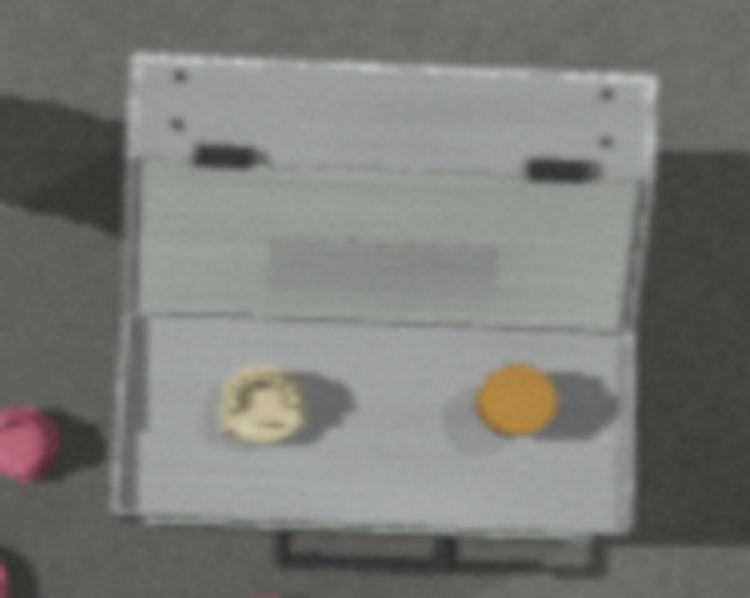

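Run:
```python
from h import *
from scipy.spatial.transform import Rotation as Ro
p=imaging.camera_params('top');b=cv2.imread('pics/top0.png')
c=lambda l:np.array(l)/[5,4.6]+[260,130]-[.4,.4]
inner=ray(c([[140,315],[620,330]]),.13,p);front=ray(c([[140,516],[630,531]]),.13,p)
print(inner[:,:2],front[:,:2]); 
for e in(inner,front):
  d=e[0]-e[1];print('yaw',np.arctan2(-d[0],d[1]),np.linalg.norm(d))
sides=ray(c([[133,315],[113,513],[637,330],[634,531]]),.135,p);print(sides)
print('model,tin',ray(c([[262,402],[517,400]]),.145,p))
s=get_state();R=Ro.from_rotvec(s['tool_rot']).as_matrix();print(R.round(3),(R.T@(np.array([.49,.01,.404])-s['position'])).round(3))
```

```text
[[ 0.54607016  0.07779922]
 [ 0.53732409 -0.17621099]] [[ 0.43140508  0.07690963]
 [ 0.42242868 -0.17817718]]
yaw -0.03441836771508308 0.25416073067088424
yaw -0.03517507816952326 0.25524469927386695
[[ 0.54534113  0.08118918  0.135     ]
 [ 0.43296349  0.09058006  0.135     ]
 [ 0.53663725 -0.18418962  0.135     ]
 [ 0.42232415 -0.1792371   0.135     ]]
model,tin [[ 0.49449297  0.01359446  0.145     ]
 [ 0.49549706 -0.11851256  0.145     ]]
[[-0.932  0.363 -0.001]
 [ 0.363  0.932 -0.002]
 [-0.    -0.002 -1.   ]] [-0.453 -0.463  0.001]
```

step_arm([
  {"claw": 1,"tx": -0.02,"ty": -0.021,"spin": 4},
  {"tx": -0.046,"ty": -0.047,"spin": 8},
  {"tx": -0.074,"ty": -0.076,"spin": 13},
  {"tx": -0.102,"ty": -0.104,"spin": 18},
  {"tx": -0.13,"ty": -0.133,"spin": 23},
  {"tx": -0.158,"ty": -0.161,"spin": 28},
  {"tx": -0.186,"ty": -0.19,"spin": 33},
  {"tx": -0.214,"ty": -0.218,"spin": 38},
])

```text
invalid input at $.increments[0]: expected keys claw, tx, ty, tz, spin
```

```bash
cat > g.py <<'E'
import sys;from h import *
from scipy.spatial.transform import Rotation as Ro
t=np.array([float(v) for v in sys.argv[1:4]]);yaw=float(sys.argv[4])
s=get_state();R=Ro.from_rotvec(s['tool_rot']).as_matrix()
print(s['time'],s['position'].round(4),'F',s['ft_force'].round(1),s['grip_width'],'az',np.arctan2(R[1,1],R[0,1]).round(4))
print('shift',(R.T@(t-s['position'])).round(4),'spin',np.degrees(np.arctan2(R[1,1],R[0,1])-yaw).round(2),R[:,2].round(3))
E
python3 g.py .49 .01 .404 -.035
```

```text
0.1 [0.2361 0.6054 0.4038] F [-0.2 -0.5 -0.1] 1.0013033146156145 az 1.1991
shift [-0.4528 -0.4625  0.0006] spin 70.71 [-0.001 -0.002 -1.   ]
```

All keys needed in every row.

step_arm([
  {"claw": 1,"tx": -0.02,"ty": -0.021,"tz": 0,"spin": 4},
  {"claw": 1,"tx": -0.046,"ty": -0.047,"tz": 0,"spin": 8},
  {"claw": 1,"tx": -0.074,"ty": -0.076,"tz": 0,"spin": 13},
  {"claw": 1,"tx": -0.102,"ty": -0.104,"tz": 0,"spin": 18},
  {"claw": 1,"tx": -0.13,"ty": -0.133,"tz": 0,"spin": 23},
  {"claw": 1,"tx": -0.158,"ty": -0.161,"tz": 0,"spin": 28},
  {"claw": 1,"tx": -0.186,"ty": -0.19,"tz": 0,"spin": 33},
  {"claw": 1,"tx": -0.214,"ty": -0.218,"tz": 0,"spin": 38},
])

```text
time: 0.77
position: [0.3566, 0.3226, 0.4044]
tool_rot: [-1.56, -2.727, 0.001]
ft_force: [0.8, 0.3, 0.2]
grip_width: 1.0
```

```bash
python3 g.py .49 .01 .404 -.035
```

```text
0.7667 [0.3566 0.3226 0.4044] F [0.8 0.3 0.2] 0.9997475383188239 az 0.5315
shift [-0.337  -0.0434  0.0004] spin 32.46 [-0. -0. -1.]
```

step_arm([
  {"claw": 1,"tx": -0.04,"ty": -0.005,"tz": 0,"spin": 4},
  {"claw": 1,"tx": -0.08,"ty": -0.01,"tz": 0,"spin": 8},
  {"claw": 1,"tx": -0.12,"ty": -0.015,"tz": 0,"spin": 13},
  {"claw": 1,"tx": -0.16,"ty": -0.02,"tz": 0,"spin": 18},
  {"claw": 1,"tx": -0.2,"ty": -0.026,"tz": 0,"spin": 23},
  {"claw": 1,"tx": -0.24,"ty": -0.031,"tz": 0,"spin": 27},
  {"claw": 1,"tx": -0.275,"ty": -0.036,"tz": 0,"spin": 30},
  {"claw": 1,"tx": -0.3,"ty": -0.04,"tz": 0,"spin": 32.5},
])

```text
time: 1.43
position: [0.4756, 0.0425, 0.4047]
tool_rot: [2.262, 2.179, -0.0]
ft_force: [0.8, 0.5, -0.1]
grip_width: 1.005
```

```bash
python3 g.py .49 .01 .404 -.035
python3 - <<'E'
from h import *
p=imaging.camera_params('wrist');a=imaging.get_image('wrist');cv2.imwrite('pics/w1.png',a)
np.savez('w1.npz',**p)
T=np.array(p['camera_from_world']);print(-T[:3,:3].T@T[:3,3],T.round(2),p['intrinsics'])
E
```

```text
1.4333 [0.4756 0.0425 0.4047] F [ 0.8  0.5 -0.1] 1.0048636034133231 az -0.0377
shift [-0.0319  0.0156  0.0008] spin -0.16 [ 0.    -0.001 -1.   ]
[0.47834322 0.12095067 0.38433341] [[ 1.   -0.04 -0.   -0.47]
 [-0.04 -0.96  0.29  0.02]
 [-0.01 -0.29 -0.96  0.41]
 [ 0.    0.    0.    1.  ]] [[346.17067256   0.         317.79325003]
 [  0.         346.17067256 203.43692252]
 [  0.           0.           1.        ]]
```

View pics/w1.png

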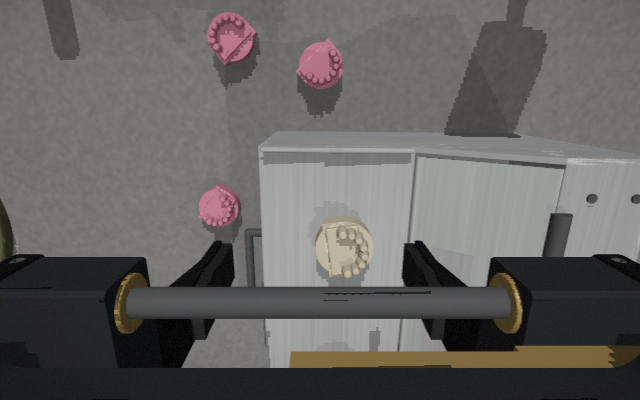

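Run:
```python
from h import *
p=dict(np.load('w1.npz'));a=cv2.imread('pics/w1.png')
h=cv2.cvtColor(a,cv2.COLOR_BGR2HSV);m=cv2.inRange(h,(15,40,90),(40,255,255));m[:,:300]=0;m[:,400:]=0;m[284:]=0
cs,_=cv2.findContours(m,0,1);c=max(cs,key=cv2.contourArea);print(cv2.boundingRect(c),cv2.minAreaRect(c))
e=ray([[414,155],[401,345],[262,152],[266,280],[413.5,160]],.13,p);print('edge,front',e[:,:2].round(4))
th=-.0355;bx=np.array([np.cos(th),np.sin(th)]);by=np.array([-bx[1],bx[0]])
mo=np.array([.5417,-.049]);print('edge x box',((e[:,:2]-mo)@bx).round(4),((e[:,:2]-mo)@by).round(4))
P=ray(c[:,0],.144,p)[:,:2]-mo;X=P@bx;Y=P@by;print('model x',X.min(),X.max(),'y',Y.min(),Y.max())
print('heel per row')
for v in range(218,284,6):
  u=np.flatnonzero(m[v]); 
  if len(u): q=ray([[u[0],v],[u[-1],v]],.144,p)[:,:2]-mo; print(v,u[0],u[-1],(q@bx).round(4),(q@by).round(4))
cv2.imwrite('pics/w1c.png',cv2.resize(a[130:300,250:450],None,fx=4,fy=3.5,interpolation=cv2.INTER_CUBIC))
```

```text
(316, 216, 57, 62) ((344.0, 246.5), (61.0, 56.0), 90.0)
edge,front [[ 0.5474  0.0789]
 [ 0.543  -0.0876]
 [ 0.4358  0.0854]
 [ 0.4302 -0.0196]
 [ 0.5472  0.0752]]
edge x box [ 0.0012  0.0027 -0.1106 -0.1125  0.0011] [ 0.1281 -0.0385  0.1306  0.0254  0.1244]
model x -0.07118170595332023 -0.02905068139482969 y 0.03567596205256743 0.08558795411217322
heel per row
218 323 354 [-0.0659 -0.0432] [0.0841 0.084 ]
224 324 363 [-0.0652 -0.0364] [0.0794 0.0793]
230 319 367 [-0.0689 -0.0333] [0.0747 0.0746]
236 317 369 [-0.0704 -0.0316] [0.0699 0.0698]
242 316 370 [-0.0712 -0.0307] [0.065  0.0649]
248 316 369 [-0.0712 -0.0312] [0.0601 0.06  ]
254 321 371 [-0.0674 -0.0295] [0.0552 0.0551]
260 319 367 [-0.0689 -0.0323] [0.0502 0.0501]
266 324 364 [-0.0651 -0.0344] [0.0451 0.0451]
272 331 358 [-0.0597 -0.0389] [0.04 0.04]
```

View pics/w1c.png

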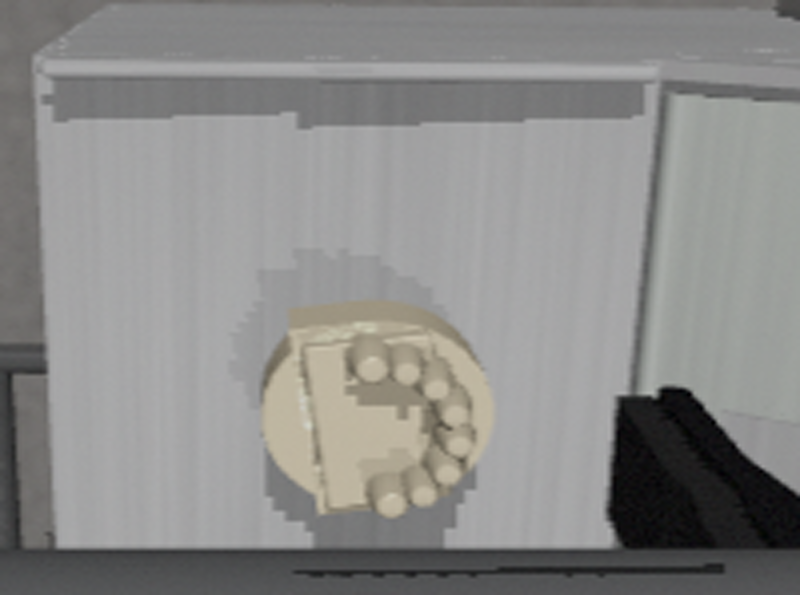

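step_arm([
  {"claw": 1,"tx": -0.014,"ty": 0.01,"tz": 0,"spin": 0},
  {"claw": 1,"tx": -0.0285,"ty": 0.021,"tz": 0,"spin": 0},
  {"claw": 1,"tx": -0.0285,"ty": 0.021,"tz": 0.015,"spin": 0},
  {"claw": 1,"tx": -0.0285,"ty": 0.021,"tz": 0.03,"spin": 0},
  {"claw": 1,"tx": -0.0285,"ty": 0.021,"tz": 0.045,"spin": 0},
  {"claw": 1,"tx": -0.0285,"ty": 0.021,"tz": 0.045,"spin": 0},
])

```text
time: 1.98
position: [0.4939, 0.0174, 0.3567]
tool_rot: [-2.254, -2.184, 0.008]
ft_force: [-1.1, -0.6, -0.4]
grip_width: 1.002
```

```bash
python3 g.py .4953 .0132 .318 -.0355
python3 - <<'E'
from h import *
p=imaging.camera_params('wrist');a=imaging.get_image('wrist');np.savez('w2.npz',**p)
# predicted tip inner/outer faces at ledge-plane coordinates for comparison
cv2.imwrite('pics/w2.png',a)
E
```

```text
1.9833 [0.4939 0.0174 0.3567] F [-1.1 -0.6 -0.4] 1.0019475934627888 az -0.0312
shift [-0.0041  0.0018  0.0387] spin 0.25 [-0.006 -0.001 -1.   ]
```

View pics/w2.png

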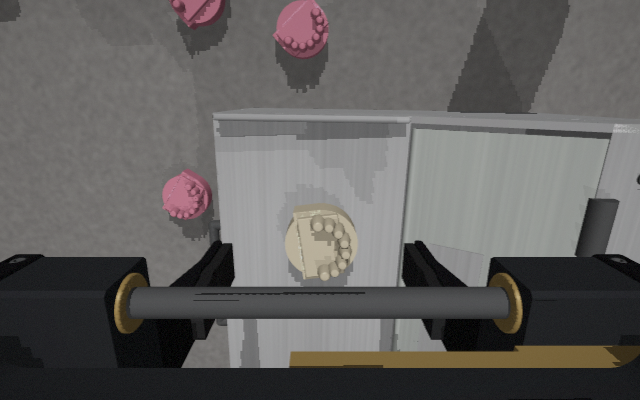

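step_arm([
  {"claw": 1,"tx": 0,"ty": 0,"tz": 0,"spin": 0},
  {"claw": 1,"tx": 0,"ty": 0,"tz": 0,"spin": 0},
])

```text
time: 2.2
position: [0.4955, 0.0174, 0.3607]
tool_rot: [2.255, 2.186, 0.002]
ft_force: [0.1, 0.1, 0.5]
grip_width: 0.999
```

```bash
python3 g.py .4953 .0132 .318 -.0355
```

```text
2.2 [0.4955 0.0174 0.3607] F [0.1 0.1 0.5] 0.9991361344275473 az -0.0311
shift [-0.0042 -0.0001  0.0427] spin 0.25 [ 0.002  0.    -1.   ]
```

step_arm([
  {"claw": 1,"tx": -0.004,"ty": 0,"tz": 0.006,"spin": 0.2},
  {"claw": 1,"tx": -0.004,"ty": 0,"tz": 0.013,"spin": 0.2},
  {"claw": 1,"tx": -0.004,"ty": 0,"tz": 0.02,"spin": 0.2},
  {"claw": 1,"tx": -0.004,"ty": 0,"tz": 0.027,"spin": 0.2},
  {"claw": 1,"tx": -0.004,"ty": 0,"tz": 0.034,"spin": 0.2},
  {"claw": 1,"tx": -0.004,"ty": 0,"tz": 0.039,"spin": 0.2},
  {"claw": 1,"tx": -0.004,"ty": 0,"tz": 0.042,"spin": 0.2},
  {"claw": 1,"tx": -0.004,"ty": 0,"tz": 0.042,"spin": 0.2},
])

```text
time: 2.87
position: [0.4948, 0.0133, 0.3168]
tool_rot: [-2.259, -2.182, 0.002]
ft_force: [-0.4, -0.2, -0.5]
grip_width: 0.997
```

```bash
python3 g.py .5178 .0124 .318 -.0355
python3 - <<'E'
from h import *
p=imaging.camera_params('wrist');a=imaging.get_image('wrist');np.savez('w3.npz',**p)
cv2.imwrite('pics/w3.png',a)
E
```

```text
2.8667 [0.4948 0.0133 0.3168] F [-0.4 -0.2 -0.5] 0.9967982768640966 az -0.0349
shift [-0.0001  0.023  -0.0012] spin 0.04 [-0.001 -0.    -1.   ]
```

View pics/w3.png

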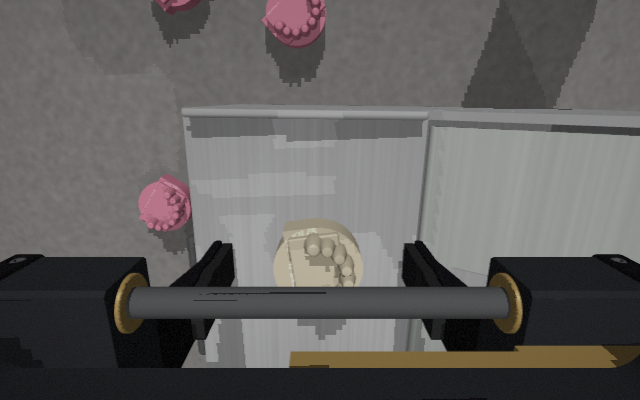

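step_arm([
  {"claw": 1,"tx": 0,"ty": 0.006,"tz": -0.001,"spin": 0},
  {"claw": 1,"tx": 0,"ty": 0.012,"tz": -0.001,"spin": 0},
  {"claw": 1,"tx": 0,"ty": 0.018,"tz": -0.001,"spin": 0},
  {"claw": 1,"tx": 0,"ty": 0.023,"tz": -0.001,"spin": 0},
  {"claw": 1,"tx": 0,"ty": 0.028,"tz": -0.001,"spin": 0},
  {"claw": 1,"tx": 0,"ty": 0.033,"tz": -0.001,"spin": 0},
  {"claw": 1,"tx": 0,"ty": 0.038,"tz": -0.001,"spin": 0},
  {"claw": 1,"tx": 0,"ty": 0.042,"tz": -0.001,"spin": 0},
])

```text
time: 3.58
position: [0.537, 0.0118, 0.3183]
tool_rot: [-2.259, -2.181, 0.003]
ft_force: [-6.2, 0.7, 0.6]
grip_width: 1.0
```

```bash
python3 g.py .5508 .0113 .318 -.0355
```

```text
3.5833 [0.537  0.0118 0.3183] F [-6.2  0.7  0.6] 1.0000165804677437 az -0.0349
shift [0.     0.0138 0.0002] spin 0.03 [-0.003 -0.    -1.   ]
```

step_arm([
  {"claw": 1,"tx": 0,"ty": 0.004,"tz": 0,"spin": 0},
  {"claw": 1,"tx": 0,"ty": 0.008,"tz": 0,"spin": 0},
  {"claw": 1,"tx": 0,"ty": 0.011,"tz": 0,"spin": 0},
  {"claw": 1,"tx": 0,"ty": 0.014,"tz": 0,"spin": 0},
  {"claw": 1,"tx": 0,"ty": 0.014,"tz": 0,"spin": 0},
])

```text
time: 4.0
position: [0.5505, 0.0113, 0.3175]
tool_rot: [-2.258, -2.18, 0.006]
ft_force: [-6.4, 1.3, -0.5]
grip_width: 0.997
```

```bash
python3 g.py .5668 .0107 .318 -.0355
python3 - <<'E'
from h import *
p=imaging.camera_params('wrist');a=imaging.get_image('wrist');np.savez('w4.npz',**p)
b=imaging.get_image('scene');t=imaging.get_image('top')
cv2.imwrite('pics/w4.png',np.vstack([a[80:],np.hstack([cv2.resize(b[150:260,220:400],(320,196)),cv2.resize(t[130:260,250:410],(320,196))])]))
E
```

```text
4.0 [0.5505 0.0113 0.3175] F [-6.4  1.3 -0.5] 0.9970304923308606 az -0.035
shift [-0.      0.0164 -0.0006] spin 0.03 [-0.005 -0.    -1.   ]
```

View pics/w4.png

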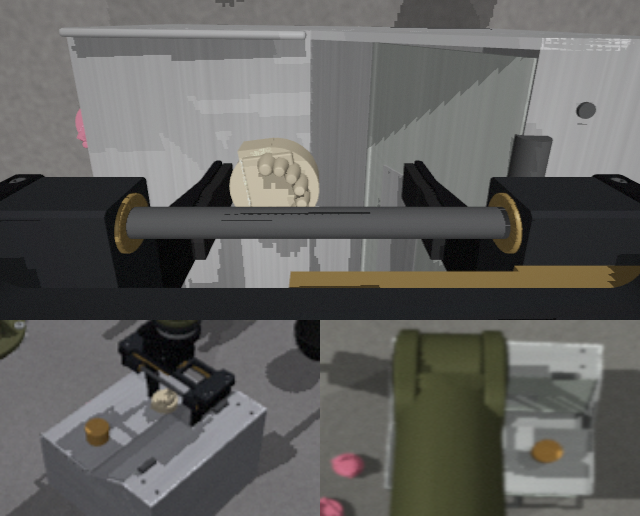

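step_arm([
  {"claw": 0.95,"tx": 0,"ty": 0.0025,"tz": 0,"spin": 0},
  {"claw": 0.9,"tx": 0,"ty": 0.005,"tz": 0,"spin": 0},
  {"claw": 0.85,"tx": 0,"ty": 0.0075,"tz": 0,"spin": 0},
  {"claw": 0.82,"tx": 0,"ty": 0.0095,"tz": 0,"spin": 0},
  {"claw": 0.79,"tx": 0,"ty": 0.011,"tz": 0,"spin": 0},
  {"claw": 0.79,"tx": 0,"ty": 0.011,"tz": 0,"spin": 0},
], force=25)

```text
time: 4.65
position: [0.5611, 0.0108, 0.3173]
tool_rot: [-2.257, -2.18, 0.007]
ft_force: [-7.3, 1.2, 0.4]
grip_width: 0.803
```

```bash
python3 g.py .5668 .0107 .318 -.0355
python3 - <<'E'
from h import *
a=imaging.get_image('wrist');b=imaging.get_image('scene')
cv2.imwrite('pics/w5.png',np.vstack([a[80:300],cv2.resize(b[150:260,220:400],(640,360))]))
E
```

```text
4.65 [0.5611 0.0108 0.3173] F [-7.3  1.2  0.4] 0.8032583769945731 az -0.035
shift [ 0.0001  0.0057 -0.0007] spin 0.03 [-0.006 -0.    -1.   ]
```

View pics/w5.png

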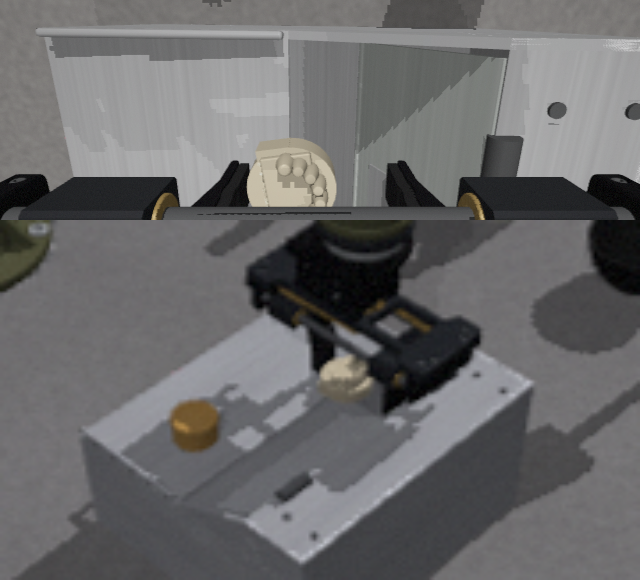

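step_arm([
  {"claw": 0.76,"tx": 0,"ty": 0.0015,"tz": 0,"spin": 0},
  {"claw": 0.73,"tx": 0,"ty": 0.003,"tz": 0,"spin": 0},
  {"claw": 0.7,"tx": 0,"ty": 0.0045,"tz": 0,"spin": 0},
  {"claw": 0.67,"tx": 0,"ty": 0.006,"tz": 0,"spin": 0},
  {"claw": 0.64,"tx": 0,"ty": 0.0075,"tz": 0,"spin": 0},
  {"claw": 0.62,"tx": 0,"ty": 0.009,"tz": 0,"spin": 0},
  {"claw": 0.62,"tx": 0,"ty": 0.009,"tz": 0,"spin": 0},
  {"claw": 0.62,"tx": 0,"ty": 0.009,"tz": 0,"spin": 0},
])

```text
time: 5.42
position: [0.5701, 0.0106, 0.3173]
tool_rot: [-2.258, -2.18, 0.006]
ft_force: [-5.6, 0.8, -0.2]
grip_width: 0.623
```

```bash
python3 g.py .5668 .0107 .318 -.0355
python3 - <<'E'
from h import *
a=imaging.get_image('wrist');b=imaging.get_image('scene')
cv2.imwrite('pics/w6.png',np.vstack([a[80:300],cv2.resize(b[150:260,220:400],(640,360))]))
E
```

```text
5.4167 [0.5701 0.0106 0.3173] F [-5.6  0.8 -0.2] 0.6229669426961293 az -0.0349
shift [-0.     -0.0033 -0.0007] spin 0.03 [-0.005 -0.    -1.   ]
```

View pics/w6.png

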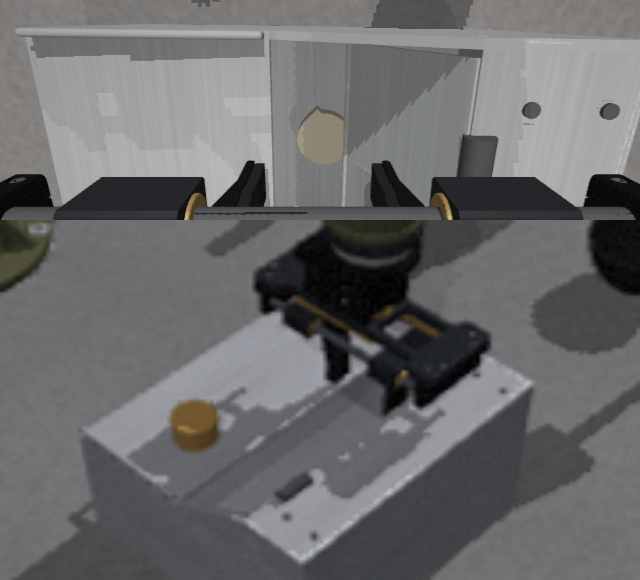

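The model has dropped inside: its underside shows on the box floor at wrist-crop (322,135). I'll draw back now.

step_arm([
  {"claw": 0.62,"tx": 0,"ty": -0.008,"tz": 0,"spin": 0},
  {"claw": 0.62,"tx": 0,"ty": -0.018,"tz": 0,"spin": 0},
  {"claw": 0.62,"tx": 0,"ty": -0.028,"tz": 0,"spin": 0},
  {"claw": 0.62,"tx": 0,"ty": -0.038,"tz": 0,"spin": 0},
  {"claw": 0.62,"tx": 0,"ty": -0.048,"tz": 0,"spin": 0},
  {"claw": 0.62,"tx": 0,"ty": -0.058,"tz": 0,"spin": 0},
  {"claw": 0.62,"tx": 0,"ty": -0.068,"tz": 0,"spin": 0},
  {"claw": 0.62,"tx": 0,"ty": -0.076,"tz": 0,"spin": 0},
])

```text
time: 6.18
position: [0.4936, 0.0133, 0.3184]
tool_rot: [-2.259, -2.182, 0.001]
ft_force: [-0.6, -0.2, -0.1]
grip_width: 0.622
```

step_arm([
  {"claw": 0.62,"tx": 0,"ty": 0,"tz": -0.01,"spin": 0},
  {"claw": 0.62,"tx": 0,"ty": 0,"tz": -0.025,"spin": 0},
  {"claw": 0.62,"tx": 0,"ty": 0,"tz": -0.045,"spin": 0},
  {"claw": 0.62,"tx": 0,"ty": 0,"tz": -0.065,"spin": 0},
  {"claw": 0.62,"tx": 0,"ty": 0,"tz": -0.085,"spin": 0},
  {"claw": 0.62,"tx": 0.015,"ty": 0,"tz": -0.1,"spin": 0},
  {"claw": 0.62,"tx": 0.045,"ty": 0,"tz": -0.11,"spin": 0},
  {"claw": 0.62,"tx": 0.08,"ty": 0,"tz": -0.11,"spin": 0},
])

```text
time: 6.85
position: [0.4988, 0.0919, 0.4326]
tool_rot: [2.263, 2.175, 0.009]
ft_force: [1.0, 0.6, 0.7]
grip_width: 0.619
```

step_arm([
  {"claw": 0.62,"tx": 0.03,"ty": 0,"tz": 0,"spin": 0},
  {"claw": 0.62,"tx": 0.06,"ty": 0,"tz": 0,"spin": 0},
  {"claw": 0.62,"tx": 0.09,"ty": 0,"tz": 0,"spin": 0},
  {"claw": 0.62,"tx": 0.11,"ty": 0,"tz": 0,"spin": 0},
  {"claw": 0.62,"tx": 0.11,"ty": 0,"tz": 0,"spin": 0},
  {"claw": 0.62,"tx": 0.11,"ty": 0,"tz": 0,"spin": 0},
])

```text
time: 7.35
position: [0.5016, 0.2044, 0.429]
tool_rot: [2.256, 2.185, -0.0]
ft_force: [0.9, -0.1, 0.3]
grip_width: 0.619
```

```bash
python3 g.py .5668 .0107 .318 -.0355
python3 - <<'E'
from h import *
b=imaging.get_image('scene');t=imaging.get_image('top')
cv2.imwrite('pics/end.png',np.vstack([cv2.resize(b[150:260,220:400],(640,300)),cv2.resize(t[130:280,250:490],(640,300))]))
E
```

```text
7.35 [0.5016 0.2044 0.429 ] F [ 0.9 -0.1  0.3] 0.6192013857666815 az -0.0323
shift [-0.1914  0.0714  0.1112] spin 0.18 [ 0.    -0.001 -1.   ]
```

View pics/end.png

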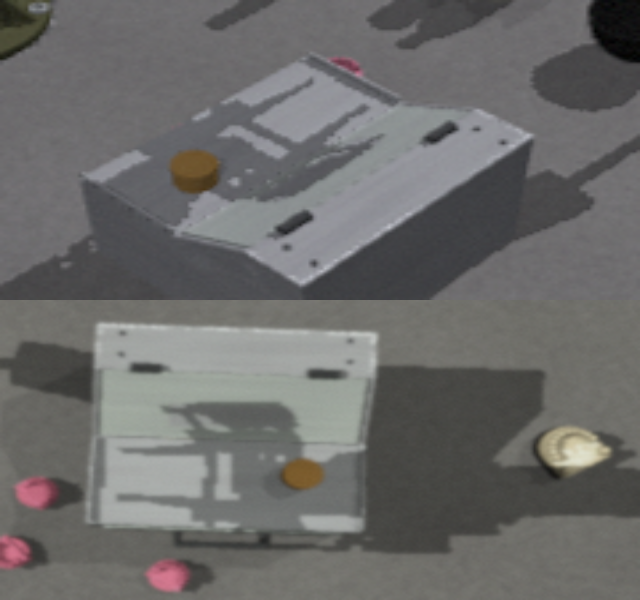

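The ledge is clear apart from the tin, the flap is shut, and the tin, pink look-alikes and arch model look unmoved. Handing in.

```bash
python3 -c "
from bench import workorder
print(workorder.close_job())"
```

```text
the job is handed in; nothing more can be done
None
```

The scrapped model is in the waste box and the job is handed in, at about 7.5 s on the robot's clock.

- **What I did:** I set the gripper over the model with the jaws in line with the push. The leading finger pushed the flap in and held it, and the trailing finger slid the model along the ledge by its heel. Near the ledge's edge I closed the jaws from 87 to about 54 mm, longer than the model's 42 mm, so it was never pinched. It dropped in while the flap was still held, and then I drew back and up.
- **Flap opening:** The trailing finger reached the heel when the flap was only about 0.1 rad open, because the fingers are only so far apart. By my estimate it was at about 0.6 to 0.75 rad when the model crossed the edge.
- **Checks:** The wrist picture showed the model inside on the box floor before I drew back. The last scene and top pictures showed the flap shut, the ledge clear except for the tin, and the arch model and pink look-alikes looking unmoved. The last picture did not cover the bottle and only just caught the bowl, but the arm's path stayed well above both. The highest force in the readings was about 7 N.
- **Disagreements:** The top and wrist views differed by about 1 to 3 mm on the ledge edge, which was harmless. One move ended about 4 mm off sideways, and I corrected it before lowering the fingers.

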